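# Load the stamping plate under the spring hold-down

### The arm

A 6-joint arm with a two-finger parallel gripper is mounted at the origin on the work surface. World frame = base frame: x ahead of the robot, y to its left, z up, the work surface at z = 0. Lengths are in m, angles in rad, forces in N, time in s.
With the tool pointing down it reaches from about 0.275 to 0.85 m from the base axis. Payload 5.2 kg.
Tool frame: the origin (TCP) lies at the very end of the fingers, on their centre line; the grasp point (between the pads) lies 19 mm behind it; z points along the fingers, y is the line along which they close (so a half turn about z gives the same grasp; the last joint's range is limited). The gripper opens to 85 mm and grips with 20 to 120 N. Pads are 22 mm wide; open, the fingers measure 114 mm over their backs; the gripper's body (76 mm by 85 mm) begins 54 mm behind the grasp point. The pads swing forward as they close: fully open they stand 13 mm farther back than shut.
Start: joints at [-1.316, 0.259, 1.535, -0, 1.348, -0.203], TCP at [0.243, -0.493, 0.231] pointing down, gripper open.
Joint ranges: [-3.14, 3.14], [-0.91, 2.08], [0.19, 2.58], [-1.22, 4.36], [0.22, 2.71], [-3.12, 3.12]. Speed limits (rad/s): [2.57, 2.57, 3.14, 3.14, 3.14, 3.14].

### API

Orientations are given as [roll, pitch, yaw] about the fixed x, y, z axes, in that order (R = Rz(yaw) Ry(pitch) Rx(roll)).
In Python, from plant import manip gives the robot as it stands.
- The arm moves only by the tool drive_tool, never from a script. Its argument "increments" is text: rows parted by semicolons, each of 7 numbers parted by spaces: the turn, a rotation vector about the world's x, y, z in degrees, then the shift along the world's x, y, z in cm, then the opening, from 0 (shut) to 1 (fully open). In form: rx ry rz x y z gripper; .... A call has 1 to 12 rows; each row shifts and turns the commanded pose from where the row before left it; what a row does not reach is not made up. A row lasts 1/12 s, in which the tool goes at most 41.7 mm and 7.16 degrees, less where a joint would pass 70% of its speed; a pose out of reach is approached as far as the arm can. A call with a gripper value outside its range is refused whole. The fingers move at their own pace and stop on an object; "grip_force" is the grip in N (left out, the last holds). Time passes only in rows, so rows that do not move let the fingers close. It gives the time, the measured TCP pose, the force, the opening and the grip force at its end, in the units of the state.
- manip.read_state(): the state, without advancing time (a new reading comes with each control period).
- manip.capture(name): name is "side" or "top" or "wrist"; returns a dict with "pixels" (420x560x3 uint8, red, green, blue), "intrinsics" (3x3 intrinsics, pixels), "rvec" (rotation vector, rad) and "tvec" (3), from world to camera coordinates, as OpenCV has them. Camera axes: x right, y down, z forward; pixel columns grow to the right and rows downward; lengths in m; the calibration is good to about 2 mm. A picture is of the moment at which its call begins. There is no depth.
- manip.sign_off(): hands the job in; it is judged then, once.
The state is a dict: "time": time; "joints": joint angles; "qd": joint speeds; "joint_efforts": joint torques, N m; "tcp_pos": TCP position; "ee_rot": TCP orientation; "ft_force": force on the tool from outside, world axes, zero at the start; "ft_torque": the same for the moment, N m; "width": finger opening in m; "gripper_force": force on a finger pad.
Only numpy, scipy, OpenCV 4.12 (cv2) and the standard library are available. Lean on these libraries where they do the work, as an engineer would, in place of code of your own. Each camera call takes 0.05 s, during which the arm holds its last target. There are 200 camera calls.

### The job

Get the hold-down on the leather bench ready for stamping key tags: stand the steel weight in the tray on the arm's tail, so that the weight holds the sprung arm fully open. Then slide the longer stamping plate, grip end last, under the raised foot from the open side until it meets the stop, lying flat, square and centred under the foot, and leave the arm open with the weight in the tray.

Things in the scene. Friction and masses are not known exactly. Their poses are not given: they have to be found in the camera images.
- press: Spring hold-down. Origin on bench under the arm's pivot; x runs along the arm to its foot, y to the open side where plates enter, z up. Steel base x -125..140, y -60..75 mm; its top, the bed, is at z 10. Foot 34 mm (x) by 24 (y), centred at x 100, y 0. Low stop: face at y -45, x 65..135, top z 24. Pivot cheeks at x -18..18, up to z 62. Arm's tail, x below 0, ends in a square steel tray.
- clamp (a joint): Sprung arm, rad: 0 shut, 0.32 fully open. Pressing its tail down opens it (2 to 4 N); it springs shut. The weight alone holds it open. Tray inside 72 mm square, rim 7 mm. Fully open: tray level, centred at the hold-down's x -95, y 0, floor at z 53 mm; foot's underside 30 mm or more above the bed, arm's end up to z 90. Shut: tray 30 mm higher, sloping down to the pivot; foot 2 mm above the bed.
- weight: Plain upright steel cylinder, 46 mm diameter, 55 mm high, about 0.7 kg, standing on the bench to the robot's right. Origin at the centre of its underside, z up. A white glue jar with a black cap (58 mm wide, 85 mm high) stands 90 mm or more from it and is not needed.
- plate: The longer of two flat aluminium plates on the left: 140 mm (x) by 60 (y) by 8 thick, 0.2 kg. Origin centre of underside; x points to the end without grip, which goes in first. At the other end an upright wooden grip centred at x -52, y 0: 36 mm along x, 14 along y, top 44 mm above the underside. Loaded, its x points along the hold-down's -y, its origin at that y +25. The other is 85 by 34 mm.
Not all that is in view belongs to the job. What is shaped like the plate but blue, orange or purple is not meant.

How it is judged:
By the outcome, as a careful person would: the job done as asked, in the order asked, and still so for the second after the job is handed in, with the robot touching nothing.
It also fails if it takes over 48 s, if anything falls off the work surface, if the arm or the gripper's body presses on something with over 40 N, if the wrist force passes 120 N, or if a joint passes its speed limit or range.

## Working session

There is one attempt and no reset: what is moved stays moved. The work goes in short steps, Python scripts to look and compute and a tool call to move; the robot and the scene stay as the last step left them, time stands still between calls to the robot, and variables do not carry over. Pictures are saved under pics/ and viewed, at most 13 in all, crops included, and the job is handed in when it is done.

Besides the shell and the picture viewer there is one more tool, called after "Request:" by a JSON object that holds its "api" and its "payload". drive_tool: Moves the arm, as the interface text tells. Its arguments: {"type":"object","properties":{"increments":{"type":"string"},"grip_force":{"type":"number"}},"required":["increments"]}

```bash
mkdir -p pics
cat > h.py <<'E'
import cv2,numpy as np
from plant import manip
def cap(n,f=None):
    c=manip.capture(n)
    if f: cv2.imwrite('pics/'+f,c['pixels'][:,:,::-1])
    return c
def ray(c,uv,z):
    R,_=cv2.Rodrigues(np.array(c['rvec'],float).reshape(3)); t=np.array(c['tvec'],float).reshape(3)
    o=-R.T@t; uv=np.atleast_2d(np.array(uv,float))
    d=(np.linalg.inv(c['intrinsics'])@np.c_[uv,np.ones(len(uv))].T).T@R
    return o+d*((z-o[2])/d[:,2])[:,None]
def proj(c,p):
    return cv2.projectPoints(np.atleast_2d(np.array(p,float)),np.array(c['rvec'],float),np.array(c['tvec'],float),np.array(c['intrinsics'],float),None)[0][:,0]
E
python3 - <<'E'
from h import *
import pickle
a=cap('top','top0.png');b=cap('side','side0.png')
pickle.dump((a,b),open('c0.pkl','wb'))
for c in(a,b):
    R,_=cv2.Rodrigues(np.array(c['rvec'],float));print(-R.T@np.array(c['tvec']).reshape(3),c['intrinsics'][0])
print(manip.read_state())
E
```

```text
[0.23608788 0.14818227 1.09672214] [385.1558612   0.        282.810276 ]
[0.23449341 1.02480954 0.9766326 ] [446.18859922   0.         281.55864528]
{'time': 0.1, 'joints': array([-1.31578491e+00,  2.59255213e-01,  1.53593062e+00, -2.73267212e-05,
        1.34801623e+00, -2.02814264e-01]), 'qd': array([ 0.00106995, -0.00225903, -0.00300048,  0.00100578,  0.00011239,
       -0.00079607]), 'joint_efforts': array([ 3.26807305e-03, -4.46966958e+01, -2.91246861e+01, -1.44654337e-04,
        6.43786829e-03,  1.66664267e-05]), 'tcp_pos': array([ 0.24298636, -0.49290205,  0.23058312]), 'ee_rot': array([-3.14001086e+00, -2.98083076e-04,  4.57831500e-01]), 'ft_force': array([-0.38070918,  0.95240959, -0.48587082]), 'ft_torque': array([ 0.00568213, -0.00610026,  0.01116278]), 'gripper_force': 0.0, 'width': 0.08528524849945145}
```

View pics/top0.png

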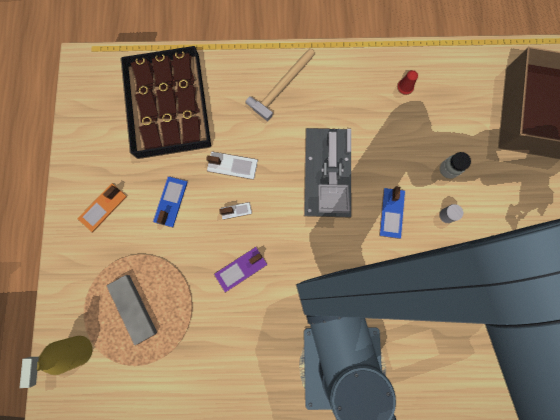

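View pics/side0.png

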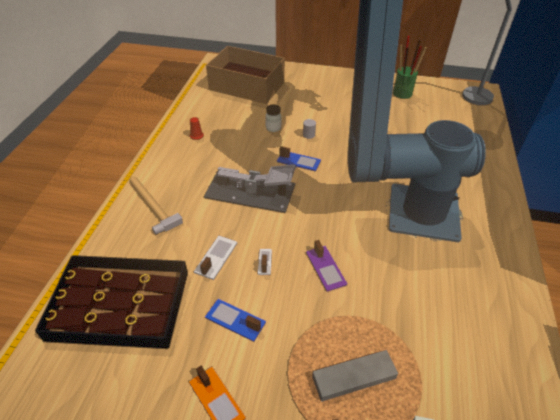

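Top view: press base (304..352, 128..217), with its foot end up (world +x) and its open side left (+y). The weight is at (452,213) and the jar at (456,166). The long silver plate is at (232,166), with its grip at the left end (214,160). The side view agrees.

Run:
```python
from h import *
import pickle
a,b=pickle.load(open('c0.pkl','rb'))
A=a['pixels'][:,:,::-1];B=b['pixels'][:,:,::-1]
u=lambda im,x0,x1,y0,y1:cv2.resize(im[y0:y1,x0:x1],(400,300),interpolation=cv2.INTER_CUBIC)
top=np.hstack([u(A,268,396,124,220),u(A,196,276,140,200)])
bot=np.hstack([u(B,200,304,152,230),u(A,412,484,142,228-32)])
bot[:, 400:]=u(A,410,490,165,225)
cv2.imwrite('pics/crops.png',np.vstack([top,bot]))
```

```text
(no output)
```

View pics/crops.png

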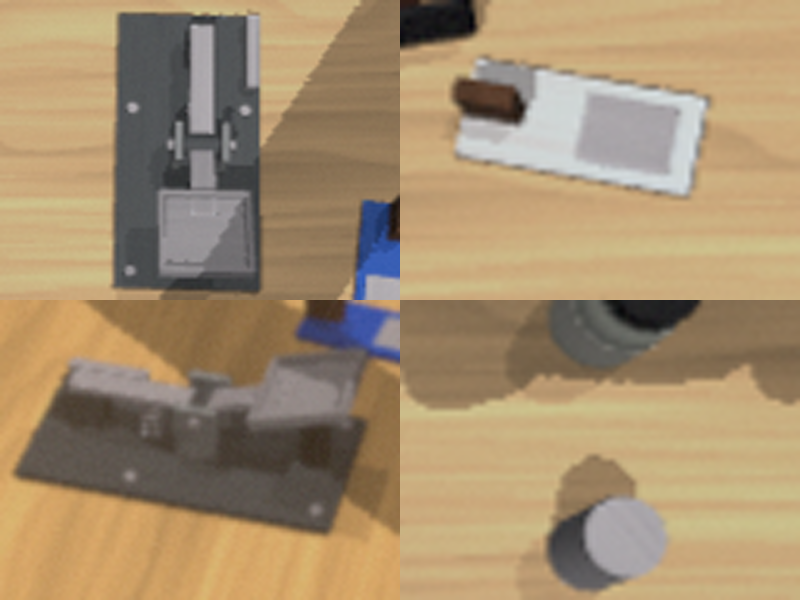

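The crops show (crop pixels):
- press bed corners at about (118,14), (258,14), (260,292), (114,288)
- long plate corners at (478,58), (708,98), (690,196), (457,155)
- weight top disc centred near (626,537), radius about 41

Run:
```python
from h import *
import pickle
a,b=pickle.load(open('c0.pkl','rb'))
def pc(p,x0,y0,s): return (np.array(p,float)+.5)/s-.5+[x0,y0]
P=ray(a,pc([(118,14),(258,14),(260,292),(114,288)],268,124,3.125),.01)
print('bed',P.round(4)[:,:2].tolist(),[np.linalg.norm(P[i]-P[(i+1)%4]).round(4) for i in range(4)])
# press corners in press frame: px140,py75 ; 140,-60; -125,-60; -125,75
L=np.array([[.14,.075],[.14,-.06],[-.125,-.06],[-.125,.075]])
def fit(L,W):
    l=L-L.mean(0);w=W-W.mean(0);H=l.T@w;th=np.arctan2(H[0,1]-H[1,0],H[0,0]+H[1,1])
    R=np.array([[np.cos(th),-np.sin(th)],[np.sin(th),np.cos(th)]]);t=W.mean(0)-R@L.mean(0)
    return th,t,R,(L@R.T+t-W)
th,t,R,e=fit(L,P[:,:2]);print('press',np.degrees(th),t,(e*1e3).round(1).tolist(),'tray',R@[-.095,0]+t)
Q=ray(a,pc([(78,58),(308,98),(290,196),(57,155)],196,140,5),.008)
L2=np.array([[-.07,.03],[.07,.03],[.07,-.03],[-.07,-.03]])
print([np.linalg.norm(Q[i]-Q[(i+1)%4]).round(4) for i in range(4)])
th,t,R,e=fit(L2,Q[:,:2]);print('plate',np.degrees(th),t,(e*1e3).round(1).tolist(),'grip',R@[-.052,0]+t)
W=ray(a,pc([(226,237),(226-41,237),(226+41,237)],410,165,5),.055);print('weight',W,W[1]-W[2])
J=ray(a,[[460,161]],.085);print('jar',J)
# side weight
hsv=cv2.cvtColor(b['pixels'],cv2.COLOR_RGB2HSV)
m=((hsv[...,1]<60)).astype(np.uint8);m2=np.zeros_like(m);m2[112:142,295:325]=m[112:142,295:325]
n,l,s,c=cv2.connectedComponentsWithStats(m2);i=1+s[1:,4].argmax();print(s[i],c[i],ray(b,[c[i]],.0275))
```

```text
bed [[0.676, 0.087], [0.674, -0.0461], [0.4064, -0.0367], [0.4118, 0.0963]] [np.float64(0.1331), np.float64(0.2678), np.float64(0.1332), np.float64(0.2644)]
press -1.935954950103226 [0.53429902 0.01787614] [[0.7, 1.1], [-1.8, -0.7], [1.0, -1.1], [0.1, 0.7]] tray [0.43935324 0.02108547]
[np.float64(0.1387), np.float64(0.0602), np.float64(0.1393), np.float64(0.0602)]
plate -100.93630825071294 [0.56631556 0.30414458] [[-0.2, 0.4], [-0.1, -1.0], [0.2, -0.1], [0.1, 0.7]] grip [0.57618088 0.35520019]
weight [[ 0.40973656 -0.31311339  0.055     ]
 [ 0.41002984 -0.29080904  0.055     ]
 [ 0.4094434  -0.33540794  0.055     ]] [0.00058644 0.04459891 0.        ]
jar [[ 0.54497688 -0.32637327  0.085     ]]
[304 119  12  19 187] [309.13903743 128.00534759] [[ 0.40486693 -0.32024984  0.0275    ]]
```

Request:
{"api": "drive_tool", "payload": {"increments": "0 0 -3.5 2.1 2.25 -0.4 1;0 0 -3.5 2.1 2.25 -0.4 1;0 0 -3.5 2.1 2.25 -0.4 1;0 0 -3.5 2.1 2.25 -0.4 1;0 0 -3.5 2.1 2.25 -0.4 1;0 0 -3.5 2.1 2.25 -0.4 1;0 0 -3.5 2.05 2.25 -0.4 1;0 0 -3.5 2.05 2.25 -0.4 1;0 0 0 0 0 0 1;0 0 0 0 0 0 1", "grip_force": 60}}

```text
time: 0.93
tcp_pos: [0.4106, -0.3118, 0.1987]
ee_rot: [-3.141, 0.001, -0.027]
ft_force: [0.0, 0.3, 0.0]
width: 0.0853
gripper_force: 0.0
```

Run:
```python
from h import *
import pickle
c=cap('wrist');t=cap('top');s=cap('side');pickle.dump((c,t,s),open('c1.pkl','wb'))
cv2.imwrite('pics/w1.png',c['pixels'][:,:,::-1])
print(proj(c,[.41,-.313,.055]),manip.read_state()['time'])
R,_=cv2.Rodrigues(np.array(c['rvec'],float));print(-R.T@np.array(c['tvec']).reshape(3))
```

```text
[[278.98844868 200.06343911]] 1.0833
[ 0.48883217 -0.31320636  0.34141317]
```

View pics/w1.png

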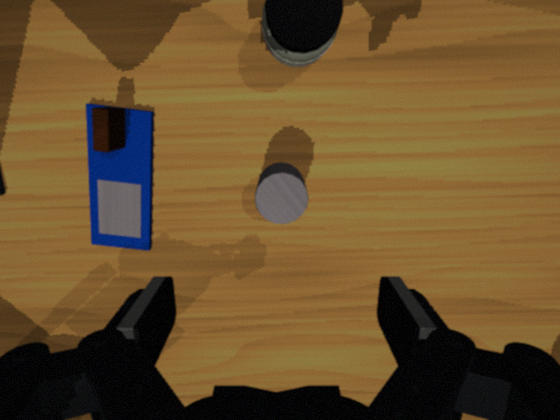

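Wrist view: the weight's top disc is at about (281.5,197.5), radius 26, close to the predicted (279,200).

Run:
```python
from h import *
import pickle
c,t,s=pickle.load(open('c1.pkl','rb'))
g=cv2.cvtColor(c['pixels'],cv2.COLOR_RGB2HSV)
m=((g[...,1]<70)&(g[...,2]>90)).astype(np.uint8);q=np.zeros_like(m);q[150:240,240:330]=m[150:240,240:330]
q=cv2.morphologyEx(q,cv2.MORPH_OPEN,np.ones((5,5)))
k=max(cv2.findContours(q,0,2)[0],key=cv2.contourArea);e=cv2.fitEllipse(k);print(e,ray(c,[e[0]],.055))
for n in((c,'w'),):
    print(proj(c,[[.4106,-.3118,.1987]]))
```

```text
((281.14178466796875, 198.16079711914062), (49.072757720947266, 51.38805389404297), 86.23020935058594) [[ 0.41162382 -0.31487095  0.055     ]]
[[278.31459377 282.23780608]]
```

Request:
{"api": "drive_tool", "payload": {"increments": "0 0 0 0 -0.2 -3.5 1;0 0 0 0 0 -3.5 1;0 0 0 0 0 -3.5 1;0 0 0 0 0 -3.5 1;0 0 0 0 0 -2.5 1;0 0 0 0 0 -1.4 1;0 0 0 0 0 0 0.3;0 0 0 0 0 0 0.3;0 0 0 0 0 0 0.3;0 0 0 0 0 0 0.3;0 0 0 0 0 0 0.3", "grip_force": 60}}

```text
time: 2.0
tcp_pos: [0.4108, -0.3168, 0.022]
ee_rot: [3.139, -0.002, -0.031]
ft_force: [-1.4, -1.1, 3.0]
width: 0.0441
gripper_force: 62.2
```

Request:
{"api": "drive_tool", "payload": {"increments": "0 0 0 0 0 2 0.3;0 0 0 0 0 3.5 0.3;0 0 0 0.1 1 3.5 0.3;0 0 0 0.3 3.5 3 0.3;0 0 0 0.4 4 1 0.3;0 0 0 0.4 4 0 0.3;0 0 0 0.4 4 0 0.3;0 0 0 0.4 4 0 0.3;0 0 0 0.4 4 0 0.3;0 0 0 0.3 4 0 0.3;0 0 0 0.3 3.6 0 0.3;0 0 0 0 1.7 0 0.3"}}

```text
time: 3.0
tcp_pos: [0.4387, 0.0234, 0.1475]
ee_rot: [-3.14, 0.0, -0.029]
ft_force: [0.2, -0.2, -6.5]
width: 0.0446
gripper_force: 64.0
```

Run:
```python
from h import *
import pickle
c=cap('wrist');t=cap('top');s=cap('side');pickle.dump((c,t,s),open('c2.pkl','wb'))
A=c['pixels'][:,:,::-1];B=s['pixels'][:,:,::-1]
cv2.imwrite('pics/w2.png',np.hstack([cv2.resize(A,(440,330)),cv2.resize(B[140:230,200:298],(359,330),interpolation=cv2.INTER_CUBIC)]))
print(manip.read_state()['tcp_pos'],manip.read_state()['ft_force'],manip.read_state()['width'])
```

```text
[0.43898415 0.02069949 0.14739558] [ 0.61789622 -1.23898453 -6.17634766] 0.04492658628642205
```

View pics/w2.png

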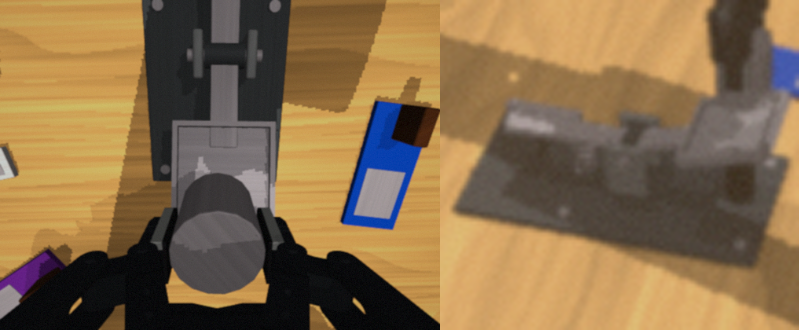

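Wrist view: tray far edge runs (173..275, 121), cheeks are centred near (224,53), and the weight's top is centred near (217,250). I'll check that lateral alignment.

Run:
```python
from h import *
import pickle
c,t,s=pickle.load(open('c2.pkl','rb'))
k=560/440
f=lambda u,v:[u*k,v*k]
print('pivot',ray(c,[f(224.5,53)],.055),'armtail',ray(c,[f(224,95)],.07),'tray far edge mid',ray(c,[f(173,121),f(275,121)],.078),'base edges', ray(c,[f(149,100),f(289,20),f(143,20)],.01))
print('weight top',ray(c,[f(217,250)],.147-.022+.055))
```

```text
pivot [[0.53787897 0.01569108 0.055     ]] armtail [[0.50630414 0.01711048 0.07      ]] tray far edge mid [[ 0.4884582   0.05699197  0.078     ]
 [ 0.48615233 -0.02154599  0.078     ]] base edges [[ 0.50084177  0.09056241  0.01      ]
 [ 0.56813208 -0.0450861   0.01      ]
 [ 0.57217918  0.08862326  0.01      ]]
weight top [[0.44179107 0.02419831 0.18      ]]
```

Request:
{"api": "drive_tool", "payload": {"increments": "0 0 0 0 -0.3 -1.5 0.3;0 0 0 0 0 -1.5 0.3;0 0 0 0 0 -1 0.3;0 0 0 0 0 -0.8 0.3;0 0 0 0 0 -0.7 0.3;0 0 0 0 0 -0.6 0.3;0 0 0 0 0 -0.4 0.3;0 0 0 0 0 -0.3 0.3;0 0 0 0 0 -0.2 0.3;0 0 0 0 0 0 0.3"}}

```text
time: 3.98
tcp_pos: [0.4399, 0.016, 0.0774]
ee_rot: [3.141, -0.0, -0.031]
ft_force: [-1.7, -1.4, -1.3]
width: 0.0448
gripper_force: 64.3
```

Request:
{"api": "drive_tool", "payload": {"increments": "0 0 0 0 0 -0.1 0.3;0 0 0 0 0 -0.1 0.3;0 0 0 0 0 -0.05 0.3;0 0 0 0 0 0 0.3"}}

```text
time: 4.32
tcp_pos: [0.4401, 0.0161, 0.0755]
ee_rot: [3.141, -0.001, -0.031]
ft_force: [-4.7, -0.9, 4.4]
width: 0.0446
gripper_force: 64.9
```

Request:
{"api": "drive_tool", "payload": {"increments": "0 0 0 0 0 0 0.65;0 0 0 0 0 0 0.9;0 0 0 0 0 0 1;0 0 0 0 0 0 1;0 0 0 0 0 0 1;0 0 0 0 0 2 1;0 0 0 0 0 3 1;0 0 0 0 0 3.5 1;0 0 0 0 0 3.5 1"}}

```text
time: 5.07
tcp_pos: [0.4392, 0.0164, 0.1958]
ee_rot: [-3.141, 0.002, -0.031]
ft_force: [1.6, 1.0, -0.4]
width: 0.0856
gripper_force: 0.0
```

Run:
```python
from h import *
import pickle
c=cap('wrist');t=cap('top');s=cap('side');pickle.dump((c,t,s),open('c3.pkl','wb'))
A=c['pixels'][:,:,::-1];B=s['pixels'][:,:,::-1]
cv2.imwrite('pics/w3.png',np.hstack([cv2.resize(A,(440,330)),cv2.resize(B[140:230,200:298],(359,330),interpolation=cv2.INTER_CUBIC)]))
st=manip.read_state();print(st['tcp_pos'],st['ft_force'],st['time'])
```

```text
[0.44197904 0.0158266  0.19769742] [ 0.19150291 -0.81503799  0.07143775] 5.2167
```

View pics/w3.png

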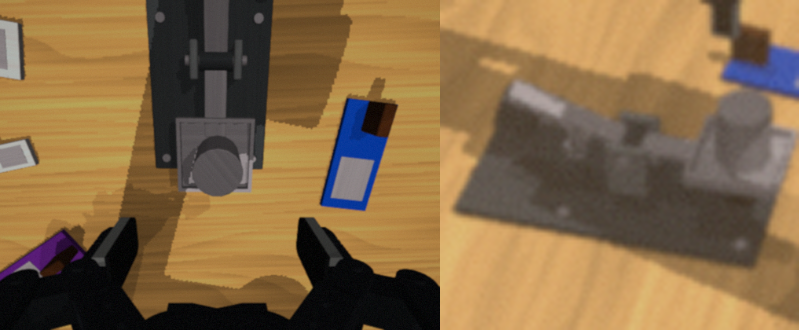

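The weight stands upright inside the tray and the arm is up; tray corners are at about (176,118), (254,118), (252,192), (180,190). I'll move over the plate grip next and refine the press pose from these pictures.

Request:
{"api": "drive_tool", "payload": {"increments": "0 0 6.8 0.9 2.5 0 1;0 0 6.8 1.1 3 0 1;0 0 6.8 1.2 3 0 1;0 0 6.8 1.2 3 0 1;0 0 6.8 1.2 3 0 1;0 0 6.8 1.2 3 0 1;0 0 6.8 1.2 3 0 1;0 0 6.8 1.2 3 0 1;0 0 6.8 1.2 3 0 1;0 0 6.8 1.2 3 0 1;0 0 6.8 1.2 3 0 1;0 0 6 0.7 1.4 0 1"}}

```text
time: 6.22
tcp_pos: [0.5746, 0.3586, 0.1923]
ee_rot: [-3.139, 0.0, 1.387]
ft_force: [-0.1, -0.0, -0.0]
width: 0.0853
gripper_force: 0.0
```

Run:
```python
from h import *
import pickle
c0,t0,s0=pickle.load(open('c3.pkl','rb'))
k=560/440
T=ray(c0,np.array([(176,118),(254,118),(252,192),(180,190)])*k,.06)
print('tray',T.round(4)[:,:2].tolist(),T.mean(0))
c=cap('wrist');t=cap('top');s=cap('side');pickle.dump((c,t,s),open('c4.pkl','wb'))
A=c['pixels'][:,:,::-1];B=t['pixels'][:,:,::-1]
cv2.imwrite('pics/w4.png',np.hstack([cv2.resize(A,(440,330)),cv2.resize(B[124:220,268:372],(358,330),interpolation=cv2.INTER_CUBIC)]))
st=manip.read_state();print(st['tcp_pos'],st['ee_rot'],st['time'])
```

```text
tray [[0.483, 0.0575], [0.4805, -0.0211], [0.4, -0.0196], [0.4048, 0.0591]] [0.44205667 0.01897078 0.06      ]
[0.57403917 0.35579844 0.19229738] [-3.13875727e+00  2.09498038e-03  1.37923607e+00] 6.3667
```

View pics/w4.png

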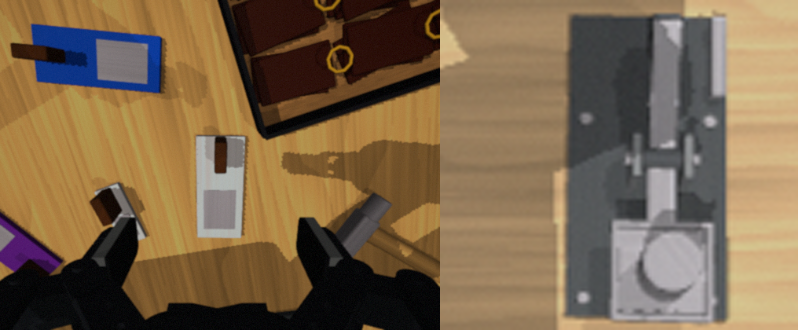

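Wrist view: plate corners are at (196,135), (245,136), (242,238), (197,237), with the grip at the far end (221,153). The long plate is clearly distinct from the small one at (120,205). The top crop shows bed corners (570,14), (727,14), (728,322), (564,318).

```bash
cat >> h.py <<'E'
def fit(L,W):
    L=np.array(L,float);W=np.array(W,float)
    l=L-L.mean(0);w=W-W.mean(0);H=l.T@w;th=np.arctan2(H[0,1]-H[1,0],H[0,0]+H[1,1])
    R=np.array([[np.cos(th),-np.sin(th)],[np.sin(th),np.cos(th)]]);t=W.mean(0)-R@L.mean(0)
    return th,t,R,((L@R.T+t-W)*1e3).round(1).tolist()
def whiteplate(c,x0,x1,y0,y1,z=.008):
    g=cv2.cvtColor(c['pixels'],cv2.COLOR_RGB2HSV)
    m=((g[...,1]<60)&(g[...,2]>100)).astype(np.uint8);q=np.zeros_like(m);q[y0:y1,x0:x1]=m[y0:y1,x0:x1]
    q=cv2.morphologyEx(q,cv2.MORPH_OPEN,np.ones((3,3)))
    k=max(cv2.findContours(q,0,2)[0],key=cv2.contourArea)
    P=ray(c,k[:,0],z)[:,:2]
    r=cv2.minAreaRect((P*1e3).astype(np.float32));return r,cv2.minAreaRect(k)
E
python3 - <<'E'
from h import *
import pickle
c,t,s=pickle.load(open('c4.pkl','rb'))
k=560/440
Q=ray(c,(np.array([(196,135),(245,136),(242,238),(197,237)])+.5)*k-.5,.008)[:,:2]
L2=[[-.07,.03],[-.07,-.03],[.07,-.03],[.07,.03]]
print(Q.round(4).tolist());
for LL in(L2,[[-.07,-.03],[-.07,.03],[.07,.03],[.07,-.03]]):
    th,tt,R,e=fit(LL,Q);print('plate',np.degrees(th),tt,e,'grip',R@[-.052,0]+tt)
print(whiteplate(c,230,330,160,315)); print('top',whiteplate(t,196,276,140,200))
P=ray(t,(np.array([(130,14),(287,14),(288,322),(124,318)])+.5)/3.44-.5+[268,124],.01)[:,:2]
th,tt,R,e=fit([[.14,.075],[.14,-.06],[-.125,-.06],[-.125,.075]],P);print('press',np.degrees(th),tt,e,'tray',R@[-.095,0]+tt)
E
```

```text
[[0.5534, 0.3789], [0.6113, 0.3668], [0.5857, 0.2288], [0.5259, 0.2414]]
plate -100.69533916562796 [0.56907354 0.3039774 ] [[58.1, -11.7], [-58.7, 11.5], [-59.1, 12.0], [59.7, -11.8]] grip [0.57872405 0.35507405]
plate -101.05491956668745 [0.56907354 0.3039774 ] [[-0.3, -0.4], [0.6, 0.1], [-0.7, 0.8], [0.4, -0.4]] grip [0.57904453 0.35501248]
(((568.4583129882812, 304.31182861328125), (139.63638305664062, 59.81825637817383), 78.8541030883789), ((280.0, 237.5), (129.0, 62.0), 90.0))
top (((561.0039672851562, 275.75921630859375), (82.43667602539062, 62.166622161865234), 79.35791015625), ((242.06756591796875, 166.59458923339844), (27.619029998779297, 20.54987335205078), 9.462321281433105))
press -2.1218815313024058 [0.53463026 0.01720184] [[-0.1, 0.1], [-3.0, 0.8], [1.6, 0.0], [1.4, -0.9]] tray [0.4396954  0.02071925]
```

Request:
{"api": "drive_tool", "payload": {"increments": "0 0 0 0.4 -0.1 -3.5 1;0 0 0 0 0 -3.5 1;0 0 0 0 0 -3.5 1;0 0 0 0 0 -3.5 1;0 0 0 0 0 -2.5 1;0 0 0 0 0 -1.2 1;0 0 0 0 0 0 0;0 0 0 0 0 0 0;0 0 0 0 0 0 0;0 0 0 0 0 0 0;0 0 0 0 0 0 0;0 0 0 0 0 0 0", "grip_force": 80}}

```text
time: 7.37
tcp_pos: [0.5796, 0.3547, 0.0197]
ee_rot: [3.14, -0.002, 1.379]
ft_force: [-8.2, -0.8, 27.7]
width: 0.0128
gripper_force: 63.4
```

Request:
{"api": "drive_tool", "payload": {"increments": "0 0 0 0 0 0.3 0;0 0 0 0 0 0.3 0;0 0 0 0 0 0 0;0 0 0 0 0 0 0"}}

```text
time: 7.7
tcp_pos: [0.5788, 0.3542, 0.0239]
ee_rot: [3.142, -0.0, 1.379]
ft_force: [0.0, -0.5, -1.7]
width: 0.0124
gripper_force: 79.1
```

Run:
```python
from h import *
import pickle
c=cap('wrist');t=cap('top');s=cap('side');pickle.dump((c,t,s),open('c5.pkl','wb'))
A=c['pixels'][:,:,::-1];B=s['pixels'][:,:,::-1]
cv2.imwrite('pics/w5.png',np.hstack([cv2.resize(A,(440,330)),cv2.resize(B[210:300,180:278],(359,330),interpolation=cv2.INTER_CUBIC)]))
st=manip.read_state();print(st['tcp_pos'],st['ft_force'],st['ft_torque'],st['width'])
```

```text
[0.5785488  0.3541114  0.02346993] [-1.15992576  1.15416747 -2.01960069] [ 0.08315049 -0.03634096 -0.00346655] 0.012296837812219543
```

View pics/w5.png

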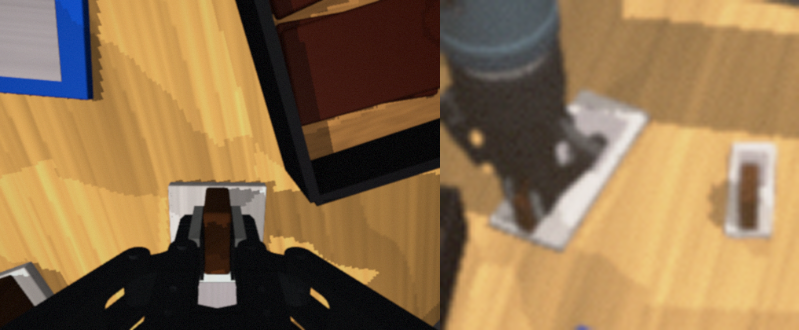

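The plate's grip is held centrally and the plate has lifted (-2 N). Next I'll stage it beside the press, squared to it.

Request:
{"api": "drive_tool", "payload": {"increments": "0 0 0 0 0 1.5 0;0 0 1.5 0.7 -1.3 0.5 0;0 0 1.5 1.3 -2.5 0 0;0 0 1.5 1.3 -3 0 0;0 0 1.5 1.3 -3 0 0;0 0 1.5 1.1 -2.5 0 0;0 0 1.5 0.6 -1.5 0 0;0 0 0 0 0 0 0;0 0 0 0 0 0 0"}}

```text
time: 8.6
tcp_pos: [0.642, 0.2151, 0.0435]
ee_rot: [-3.141, -0.0, 1.534]
ft_force: [-1.0, 0.5, -2.2]
width: 0.0122
gripper_force: 79.2
```

Run:
```python
from h import *
import pickle
c=cap('wrist');t=cap('top');s=cap('side');pickle.dump((c,t,s),open('c6.pkl','wb'))
A=t['pixels'][:,:,::-1];B=s['pixels'][:,:,::-1]
cv2.imwrite('pics/w6.png',np.hstack([cv2.resize(A[120:220,228:361],(440,330),interpolation=cv2.INTER_CUBIC),cv2.resize(B[150:250,190:299],(359,330),interpolation=cv2.INTER_CUBIC)]))
st=manip.read_state();print(st['tcp_pos'],st['ee_rot'],st['ft_force'],st['width'],st['time'])
```

```text
[0.64110521 0.21726154 0.0436011 ] [-3.14075981e+00 -2.79677510e-04  1.53694238e+00] [-0.16176536  0.41432173 -2.35883387] 0.01247840455801756 8.75
```

View pics/w6.png

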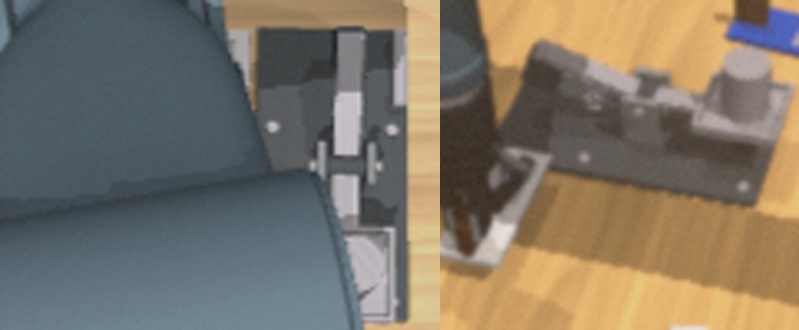

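Request:
{"api": "drive_tool", "payload": {"increments": "0 0 0 -0.04 -1 0 0;0 0 0 -0.07 -2 0 0;0 0 0 -0.04 -1 -0.4 0;0 0 0 -0.02 -0.5 -0.4 0;0 0 0 0 0 0 0;0 0 0 0 0 0 0"}}

```text
time: 9.25
tcp_pos: [0.6396, 0.1713, 0.0353]
ee_rot: [-3.14, -0.0, 1.536]
ft_force: [-0.2, 0.3, -2.5]
width: 0.0123
gripper_force: 79.1
```

Run:
```python
from h import *
import pickle
c=cap('wrist');t=cap('top');s=cap('side');pickle.dump((c,t,s),open('c7.pkl','wb'))
B=s['pixels'][:,:,::-1];A=c['pixels'][:,:,::-1]
cv2.imwrite('pics/w7.png',np.hstack([cv2.resize(B[150:250,190:299],(440,400),interpolation=cv2.INTER_CUBIC),cv2.resize(A[:, 100:460],(343,400))]))
st=manip.read_state();print(st['tcp_pos'],st['ee_rot'],st['ft_force'],st['ft_torque'],st['time'])
```

```text
[0.64015097 0.17189119 0.03591058] [ 3.14144046e+00 -2.78633402e-04  1.53688500e+00] [-0.29752506 -0.28915903 -2.30694893] [0.03994222 0.03563702 0.00823983] 9.4
```

View pics/w7.png

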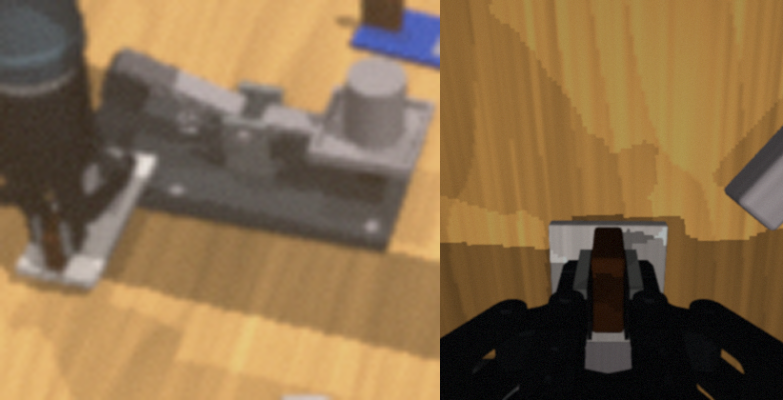

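The plate's front now overlaps the bed from the open side and it hangs level. I'll lower it to feel the bed.

Request:
{"api": "drive_tool", "payload": {"increments": "0 0 0 0 0 -0.2 0;0 0 0 0 0 -0.2 0;0 0 0 0 0 -0.1 0;0 0 0 0 0 0 0"}}

```text
time: 9.73
tcp_pos: [0.6398, 0.1714, 0.0304]
ee_rot: [-3.141, 0.0, 1.537]
ft_force: [-0.5, 0.0, -1.7]
width: 0.0124
gripper_force: 79.1
```

Request:
{"api": "drive_tool", "payload": {"increments": "0 0 0 -0.03 -0.8 0 0;0 0 0 -0.05 -1.4 0 0;0 0 0 -0.05 -1.4 0 0;0 0 0 -0.05 -1.4 0 0;0 0 0 -0.05 -1.2 0 0;0 0 0 -0.02 -0.6 0 0;0 0 0 0 0 0 0;0 0 0 0 0 0 0"}}

```text
time: 10.4
tcp_pos: [0.6377, 0.1024, 0.031]
ee_rot: [3.142, -0.0, 1.535]
ft_force: [0.3, 0.1, -2.3]
width: 0.0126
gripper_force: 79.1
```

Run:
```python
from h import *
import pickle
c=cap('wrist');t=cap('top');s=cap('side');pickle.dump((c,t,s),open('c8.pkl','wb'))
A=t['pixels'][:,:,::-1];B=s['pixels'][:,:,::-1]
cv2.imwrite('pics/w8.png',np.hstack([cv2.resize(B[150:250,190:299],(400,367),interpolation=cv2.INTER_CUBIC),cv2.resize(A[115:215,258:367],(400,367),interpolation=cv2.INTER_CUBIC)]))
st=manip.read_state();print(st['tcp_pos'],st['ee_rot'],st['ft_force'],st['ft_torque'],st['time'])
```

```text
[0.63761182 0.10379037 0.0308942 ] [ 3.14153274e+00 -2.87726605e-04  1.53687790e+00] [-0.2053456   1.00653871 -2.39016578] [ 0.06735515 -0.01203954 -0.02651887] 10.55
```

View pics/w8.png

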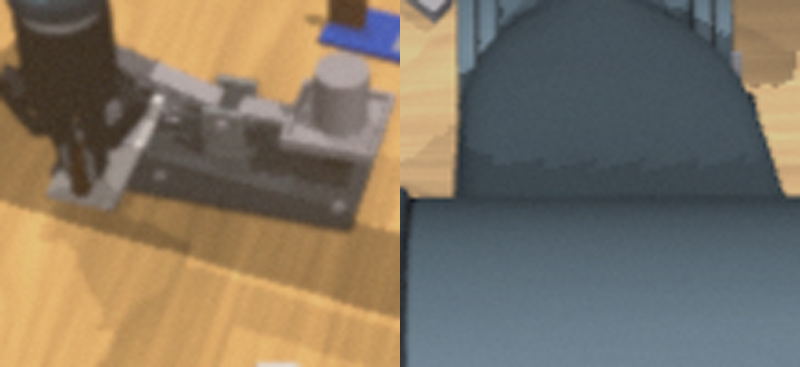

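The plate is under the raised foot and still hanging slightly. I'll lower it to the bed, then push in until the stop answers.

Request:
{"api": "drive_tool", "payload": {"increments": "0 0 0 0 0 -0.1 0;0 0 0 0 0 -0.1 0;0 0 0 0 0 0 0;0 0 0 -0.03 -0.7 0 0;0 0 0 0 0 0 0"}}

```text
time: 10.97
tcp_pos: [0.638, 0.0962, 0.0298]
ee_rot: [3.14, -0.0, 1.537]
ft_force: [0.4, 1.8, 6.2]
width: 0.0125
gripper_force: 80.2
```

Request:
{"api": "drive_tool", "payload": {"increments": "0 0 0 0 -0.2 0.05 0;0 0 0 0 -0.15 0 0;0 0 0 0 -0.1 0 0;0 0 0 0 0 0 0"}}

```text
time: 11.3
tcp_pos: [0.6378, 0.0917, 0.0298]
ee_rot: [3.14, -0.0, 1.536]
ft_force: [0.4, 3.2, 5.3]
width: 0.0124
gripper_force: 80.2
```

Request:
{"api": "drive_tool", "payload": {"increments": "0 0 0 0 -0.1 0 0;0 0 0 0 -0.1 0 0;0 0 0 0 0 0 0"}}

```text
time: 11.55
tcp_pos: [0.6378, 0.0898, 0.0298]
ee_rot: [3.14, -0.0, 1.536]
ft_force: [-0.6, 2.6, 5.5]
width: 0.0126
gripper_force: 80.2
```

Request:
{"api": "drive_tool", "payload": {"increments": "0 0 0 0 -0.1 0 0;0 0 0 0 -0.1 0 0;0 0 0 0 -0.1 0 0;0 0 0 0 0 0 0"}}

```text
time: 11.88
tcp_pos: [0.6378, 0.089, 0.0299]
ee_rot: [3.14, -0.003, 1.536]
ft_force: [0.1, 10.5, 5.0]
width: 0.0124
gripper_force: 80.1
```

Request:
{"api": "drive_tool", "payload": {"increments": "0 0 0 0 0.1 0.1 0;0 0 0 0 0 0.1 0;0 0 0 0 0 0 0.4;0 0 0 0 0 0 0.5;0 0 0 0 0 0 0.6;0 0 0 0 0 0 0.6;0 0 0 0 0 2 0.6;0 0 0 0 0 4 0.6;0 0 0 0 0 4 0.6;0 0 0 0 0 4 0.6;0 0 0 0 4 2 0.6;0 0 0 0 4 0 0.6"}}

```text
time: 12.88
tcp_pos: [0.6411, 0.1632, 0.1972]
ee_rot: [3.13, -0.0, 1.531]
ft_force: [1.1, -0.4, -0.0]
width: 0.0513
gripper_force: 0.0
```

Request:
{"api": "drive_tool", "payload": {"increments": "0 0 0 -1 4 0 0.6;0 0 0 -1 4 0 0.6;0 0 0 -1 4 0 0.6;0 0 0 -1 4 0 0.6;0 0 0 -1 2 0 0.6;0 0 0 0 0 0 0.6"}}

```text
time: 13.38
tcp_pos: [0.5845, 0.3498, 0.1897]
ee_rot: [-3.14, -0.001, 1.542]
ft_force: [-0.3, 0.6, -0.9]
width: 0.0514
gripper_force: 0.0
```

Run:
```python
from h import *
import pickle
c=cap('wrist');t=cap('top');s=cap('side');pickle.dump((c,t,s),open('c9.pkl','wb'))
A=t['pixels'][:,:,::-1];B=s['pixels'][:,:,::-1]
cv2.imwrite('pics/w9.png',np.hstack([cv2.resize(B[150:250,190:299],(400,367),interpolation=cv2.INTER_CUBIC),cv2.resize(A[120:220,268:377],(400,367),interpolation=cv2.INTER_CUBIC)]))
st=manip.read_state();print(st['tcp_pos'],st['ee_rot'],st['ft_force'],st['time'])
```

```text
[0.58740051 0.34439829 0.18978252] [-3.14158563e+00  1.01716273e-03  1.53686082e+00] [-0.59990037  0.241484   -0.49353417] 13.5333
```

View pics/w9.png

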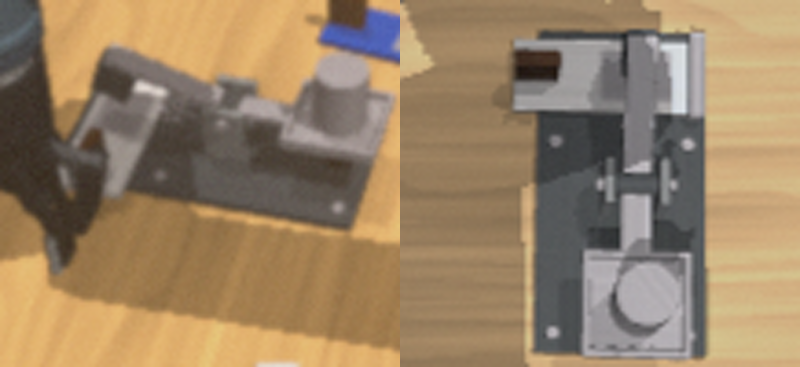

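The plate lies under the raised foot and against the stop, and the weight is in the tray. In the top crop (relative to x=400) its corners are about (114,39), (288,42), (287,115), (114,110). I'll check those numbers.

Run:
```python
from h import *
import pickle
c,t,s=pickle.load(open('c9.pkl','rb'))
th,tt=np.radians(-2.0),np.array([.5345,.0170])
R=np.array([[np.cos(th),-np.sin(th)],[np.sin(th),np.cos(th)]])
f=lambda P:((P[:,:2]-tt)@R*1e3).round(1).tolist()
g=lambda p:(np.array(p)+.5)/3.67-.5+[268,120]
pl=ray(t,g([(114,39),(288,42),(287,115),(114,110)]),.018)
print('plate',f(pl))
th2,t2,_,e=fit([[-.07,-.03],[.07,-.03],[.07,.03],[-.07,.03]][::1],pl[:,:2]);print(np.degrees(th2),f(t2[None]),e)
print('bed',f(ray(t,g([(138,31),(300,34),(306,355),(133,353)]),.01)))
print('stop',f(ray(t,g([(292,33),(304,33),(304,117),(292,117)]),.024)))
# sub-pixel edges from the full top image: bright vs dark along columns
im=cv2.cvtColor(t['pixels'],cv2.COLOR_RGB2GRAY).astype(float)
for u in (311,315,320,325,343,345):
    col=im[125:156,u];d=np.diff(col);print(u,[(125+i,int(d[i])) for i in np.where(abs(d)>18)[0]])
```

```text
plate [[128.8, 94.9], [128.9, -44.7], [67.7, -43.6], [69.1, 94.0]]
-92.29772532749377 [[98.6, 25.1]] [[-59.7, 2.4], [-60.6, 2.1], [60.5, -3.5], [59.9, -1.1]]
bed [[139.2, 75.4], [139.2, -55.7], [-124.0, -58.6], [-125.4, 75.8]]
stop [[134.2, -47.0], [134.4, -56.6], [64.3, -56.1], [64.1, -46.6]]
311 [(np.int64(127), -35), (np.int64(128), -30), (np.int64(129), 23), (np.int64(130), 70), (np.int64(133), -56), (np.int64(138), 25), (np.int64(140), 24), (np.int64(149), -82), (np.int64(150), -22)]
315 [(np.int64(127), -41), (np.int64(128), -25), (np.int64(129), 23), (np.int64(130), 71), (np.int64(149), -63), (np.int64(150), -33)]
320 [(np.int64(127), -20), (np.int64(128), -45), (np.int64(129), 25), (np.int64(130), 80), (np.int64(149), -44), (np.int64(150), -33)]
325 [(np.int64(127), -21), (np.int64(128), -42), (np.int64(130), 64), (np.int64(133), -22), (np.int64(149), -27), (np.int64(150), -37)]
343 [(np.int64(127), -34), (np.int64(128), -55), (np.int64(130), 50), (np.int64(131), 76), (np.int64(150), -101), (np.int64(151), -22)]
345 [(np.int64(128), -89), (np.int64(130), 48), (np.int64(131), 79), (np.int64(150), -94), (np.int64(151), -38)]
```

```bash
python3 -c "
from plant import manip
print(manip.sign_off())"
```

```text
the job is handed in; nothing more can be done
None
```

The job is handed in: the weight stands in the tray and holds the arm open, and the longer plate lies flat under the foot against the stop, about 1 mm off centre and within about 0.5° of square by the top camera, finished at 13.5 s of the 48 s allowed.

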